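# Set the conveyor's speed switch to step 4 and start it

### The arm

A 6-joint arm with a two-finger parallel gripper is mounted at the origin on the work surface. World frame = base frame: x ahead of the robot, y to its left, z up, the work surface at z = 0. Lengths are in m, angles in rad, forces in N, time in s.
With the tool pointing down it reaches from about 0.375 to 0.975 m from the base axis. Payload 3.8 kg.
Tool frame: the origin (TCP) lies midway between the tips of the shut fingers; the grasp point (between the pads) lies 19 mm behind it; x points along the fingers, y is the direction in which the jaws open and shut, and the axes are right-handed (so a half turn about x gives the same grasp; the last joint's range is limited). The gripper opens to 88 mm and grips with 3 to 60 N. Pads are 18 mm wide; open, the fingers measure 123 mm over their backs; the gripper's body (75 mm by 187 mm) begins 45 mm behind the grasp point.
Start: joints at [-1.297, 0.264, 1.604, -0, 1.274, -0.037], TCP at [0.206, -0.643, 0.239] pointing down, gripper open.
Joint ranges: [-2.63, 2.63], [-0.94, 2.18], [0.31, 2.57], [-1.31, 4.45], [0, 2.66], [-2.55, 2.55]. Speed limits (rad/s): [2.57, 2.57, 3.14, 3.14, 3.14, 3.14].

### API

Orientations are given as a rotation vector (axis times angle).
In Python, from cell import manip, inverse_kinematics, cams, order gives the robot as it stands. Calls block until the motion is done:
- manip.move_pose(position, orientation): joint-space move of the TCP to a pose.
- manip.move_linear(position, rate=0.15, rot=None): straight line of the TCP; rot=None keeps the orientation; rate is the mean speed in m/s.
- manip.set_joints(angles): joint-space move.
- manip.set_gripper(opening, force=None): finger opening in m; force is the grip in N (None keeps the last); returns when the fingers have stopped.
- manip.dwell(seconds).
- inverse_kinematics(position, orientation): joint angles nearest the present ones, or None.
- manip.state(): the state.
- cams.capture(name): name is "side" or "top" or "wrist"; returns a dict with "image" (480x640x3 uint8, blue, green, red), "z_map" (480x640 float32, m along the optical axis (not along the pixel's ray), 0 where there is no reading), "intrinsics" (3x3 intrinsics, pixels), "position" and "orientation" of the camera in the world; the wrist camera has in their place "T_tool_cam" (4x4, takes a point from camera to tool coordinates, whose origin is the TCP and whose axes are the tool frame's). Camera axes: x right, y down, z forward; pixel columns grow to the right and rows downward; lengths in m; the calibration is good to about 2 mm. A picture is of the moment at which its call begins: read the wrist's pose just before it.
A pose or a line that the arm cannot do raises manip.IKError and nothing moves.
- order.close_job(): hands the job in, once; it reports no verdict.
The state is a dict: "clock": time; "joint_pos": joint angles; "joint_velocities": joint speeds; "tau": joint torques, N m; "tool_pos": TCP position; "tcp_rot": TCP orientation; "contact_force": force on the tool from outside, world axes, zero at the start; "moment": the same for the moment, N m; "gripper_width": finger opening in m.
Only numpy, scipy, OpenCV 4.12 (cv2) and the standard library are available. Lean on these libraries where they do the work, as an engineer would, in place of code of your own. Each camera call takes 0.05 s, during which the arm holds its last target. There are 200 camera calls.

### The job

With a fingertip, push the lever of the conveyor's speed controller round clockwise, click by click, to step 4, the fourth click after its off mark (the lever starts at off, step 1 or step 2), and leave it resting in that click; then press the start button, the smaller, flat-topped one on the two-button box, right in, let it come out again and move clear. Grasp nothing: do not pinch the lever, do not lift or shift either box, do not press the mushroom-shaped stop button, and leave the other things where they stand. The start button must not be pressed before the lever is at step 4.

Things in the scene. Friction and masses are not known exactly. Their poses are not given: they have to be found in the camera images.
- controller: speed controller: loose grey steel box 180 x 180 mm, 3.5 kg, dial plate 92 mm above the table. Origin: centre of underside; x from its front to its back, y to its left, z up. On top a round dial, 132 mm across: a small black ring at the off mark (its +y side), then clockwise six black bars, 30 degrees apart and growing broader, steps 1 to 6 (step 3 at its +x, step 6 at its -y)
- dial_centre (a point): point on the lever's turning axis (the controller's vertical axis), on the top surface of the dial plate, 92 mm above the table; axes as the controller's
- speed_lever (a joint): lever angle, rad: 0 at off, growing clockwise from above, a click every 0.524, so step 4 is 2.094; stops just beyond 0 and 3.142. It points along (sin q, cos q) in the controller's x, y. A sprung roller pulls it into the nearest click from up to half a click off: past halfway it jumps ahead of the finger into the next. Leaving a click takes about 0.2 N m (5 N at 42 mm from the axis)
- lever_tip (a point): end of the lever, at its top: 53 mm from the axis, 28 mm above the plate; y axis outward along the lever. The lever is a black bar 14 mm wide with a white line on top, from a round hub (diameter 38 mm, 30 mm tall) to a rounded end; its upright sides stand 8 to 28 mm above the plate, free from 20 to 53 mm from the axis
- station: two-button box: loose grey plastic box 75 x 150 x 58 mm, 0.7 kg. Origin: centre of its underside; z up, its y runs along its long side from the stop button to the start button. The start button's axis is at y = +33 mm, the stop button's at y = -33 mm, both at x = 0
- start_button_top (a point): centre of the top of the start button: flat round black cap of diameter 28 mm in a steel collar, 80 mm above the table when out; it goes down 6 mm and comes back by a spring (1.5 N at first, 5 N fully in)
- start_button (a joint): how far the start button is pressed in, m: 0 out, 0.006 fully in
- stop_top (a point): top of the stop button: black mushroom head of diameter 40 mm, 96 mm above the table; not to be pressed
- stop_button (a joint): how far the stop button is pressed in, m: 0 out, 0.005 fully in
- blank_a: turned aluminium workpiece, diameter 40 mm, 34 mm tall, standing on the table between the boxes and the conveyor; to be left alone. Origin at its underside
- blank_b: the same workpiece in black plastic, also standing behind the boxes; to be left alone. Origin at its underside
- blank_c: smaller aluminium workpiece, diameter 25 mm, 26 mm tall, standing on the controller's top at its near right corner (controller frame about -62, -62 mm); to be left alone. Origin at its underside
- water_bottle: clear water bottle, diameter 64 mm, 205 mm tall, at the left back; to be left alone. Origin at its underside
- mug: white mug, diameter 80 mm, 92 mm tall, at the right back; to be left alone. Origin at its underside
- parts_tray: grey open tray 160 x 110 x 40 mm, at the left; to be left alone. Origin at its underside
- screwdriver: screwdriver lying parallel to the conveyor, behind the boxes, at the right; to be left alone. Origin at its underside (it lies along its x)
- headset: white virtual reality headset, about 200 x 185 x 110 mm, at the right; to be left alone. Origin at its underside
There are look-alikes about, which are no part of the job. Leave any red look-alike of the station alone.

How it is judged:
On the way, in this order (a step that is already met when the one before it is completed fails the run):
1. the lever rests in the click of step 4 (value of joint speed_lever between 1.974 and 2.214 rad and velocity of joint speed_lever between -0.3 and 0.3 rad/s), for 0.3 s.
2. the start button is pressed in, with the lever at step 4 (value of joint start_button above 0.004 m and value of joint speed_lever between 1.974 and 2.214 rad), for 0.05 s.
At the end, for the whole second after the job is handed in: The lever is at rest within 0.12 rad of step 4 (2.094 rad); both buttons are out (within 1 mm); the controller and the two-button box stand upright within 20 mm of where they stood, and the other things within 30 mm (all of step 1 and value of joint each of start_button, stop_button below 0.001 m and distance of each of controller, station from where it was at the start of the episode below 0.02 m and angle between each of controller, station's own z axis and vertical below 0.05 rad and distance of each of blank_a, blank_b, blank_c, water_bottle, mug, parts_tray, screwdriver, headset from where it was at the start of the episode below 0.03 m); the robot touches nothing.
It fails at once if the start button is pressed in (3 mm or more) while the lever is not at step 4 (value of joint start_button above 0.003 m and not (value of joint speed_lever between 1.974 and 2.214 rad)).
It fails at once if the stop button is pressed (value of joint stop_button above 0.002 m).
It fails at once if the lever is pinched: both its sides are pressed by the fingers at once (contact force between the fingers and speed_lever_c0 above 1 N and contact force between the fingers and speed_lever_c1 above 1 N).
It fails at once if the controller or the two-button box is lifted, tipped, or shifted by more than 25 mm (height (world z) of any of controller, station above 0.008 m or angle between any of controller, station's own z axis and vertical above 0.1 rad or distance of any of controller, station from where it was at the start of the episode above 0.025 m).
It fails at once if one of the other things is lifted or moved by more than 30 mm (distance of any of blank_a, blank_b, blank_c, water_bottle, mug, parts_tray, screwdriver, headset from where it was at the start of the episode above 0.03 m).
It also fails if it takes over 48 s, if anything falls off the work surface, if the arm or the gripper's body presses on something with over 40 N, if the wrist force passes 120 N, or if a joint passes its speed limit or range.

## Working session

There is one attempt and no reset: what is moved stays moved. The work goes in short steps, each a Python script; the robot and the scene stay as the last script left them, time stands still between calls to the robot, and variables do not carry over. Pictures are saved under pics/ and viewed, about 8 in all and at most 12, crops included, and the job is handed in when it is done.

```bash
ls; mkdir -p pics; python3 - <<'E'
from cell import manip,cams
import cv2,numpy as np
s=manip.state();print(s['clock'],s['tool_pos'],s['tcp_rot'],s['gripper_width'])
for n in ['top','side']:
    c=cams.capture(n);cv2.imwrite(f'pics/{n}0.png',c['image']);np.savez(f'{n}0.npz',**c)
    print(n,c['intrinsics'],c['position'],c['orientation'])
E
```

```text
pics
0.0 [ 0.20623602 -0.64198994  0.23742547] [ 2.05444101  0.32413666 -2.05496574] 0.08819459003781108
top [[474.52446253   0.         312.67304516]
 [  0.         474.52446253 238.88470142]
 [  0.           0.           1.        ]] [ 0.38580538 -0.00640178  1.20362943] [-2.18694181  2.1499909  -0.12170075]
side [[471.00606673   0.         314.05284619]
 [  0.         471.00606673 240.88126252]
 [  0.           0.           1.        ]] [0.49073275 0.93986411 0.91472156] [-0.07821308  2.84626688 -1.31002591]
```

View pics/top0.png

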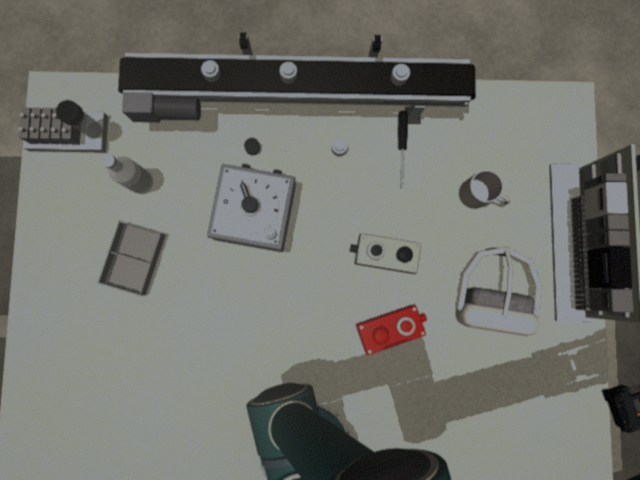

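View pics/side0.png

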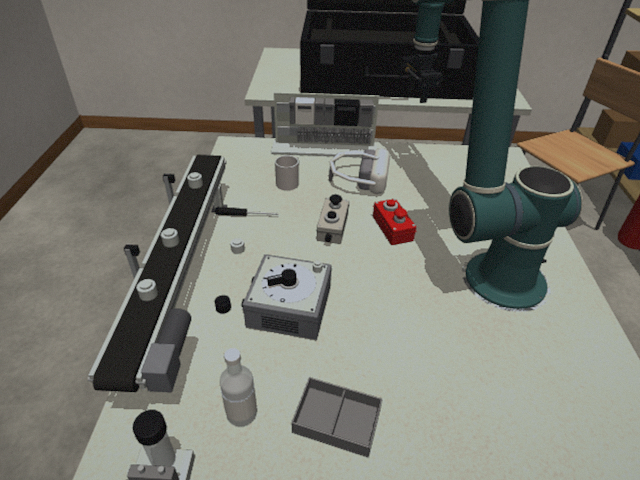

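Top view: the controller is at about (250,204) with its lever pointing to (243,183). The grey station is at (388,253). The candidates for the start button are:
- grey station, left button with collar: (376,250)
- grey station, right mushroom: (404,254)
- red look-alike: (381,335) and (406,326)

Side view: controller dial at (288,280), grey station at (333,218), red box at (394,221). Next is a close crop of both.

```bash
cat > h.py <<'E'
import numpy as np,cv2
from scipy.spatial.transform import Rotation as R
def unproj(c,u,v,z=None,h=None):
    K=c['intrinsics'];d=np.array([(u-K[0,2])/K[0,0],(v-K[1,2])/K[1,1],1.])
    Rm=R.from_rotvec(c['orientation']).as_matrix() if np.size(c['orientation'])==3 else c['orientation']
    p=np.asarray(c['position']);w=Rm@d
    if h is not None: return p+w*(h-p[2])/w[2]
    return p+w*z
def tri(c1,a,c2,b):
    p1=np.asarray(c1['position']);p2=np.asarray(c2['position'])
    d1=unproj(c1,*a,z=1)-p1;d2=unproj(c2,*b,z=1)-p2
    s=np.linalg.lstsq(np.c_[d1,-d2],p2-p1,rcond=None)[0]
    q1=p1+s[0]*d1;q2=p2+s[1]*d2
    return (q1+q2)/2,np.linalg.norm(q1-q2)
E
python3 - <<'E'
from h import *
t=dict(np.load('top0.npz'));s=dict(np.load('side0.npz'))
im=t['image'];si=s['image']
a=cv2.resize(im[155:255,200:300],(400,400),interpolation=cv2.INTER_CUBIC)
b=cv2.resize(im[220:295,345:445][:, :100],(400,300),interpolation=cv2.INTER_CUBIC)
c=cv2.resize(si[190:250,310:360],(240,288),interpolation=cv2.INTER_CUBIC)
d=cv2.resize(si[250:325,240:340],(400,300),interpolation=cv2.INTER_CUBIC)
o=np.zeros((600,800,3),np.uint8);o[:400,:400]=a;o[:300,400:]=b;o[300:600,400:]=d;o[400:600,:240]=c[40:240];cv2.imwrite('pics/crop.png',o)
for n,cc,px in [('top',t,[(250,204),(243,183),(243,184),(376,250),(404,254),(235,215),(222,165),(295,175),(209,236),(286,249)])]:
    for p in px: print(n,p,unproj(cc,*p,z=cc['z_map'][p[1],p[0]]).round(4))
E
```

```text
top (250, 204) [0.5819 0.1361 0.1161]
top (243, 183) [0.6298 0.153  0.1225]
top (243, 184) [0.6282 0.1535 0.1192]
top (376, 250) [ 0.4829 -0.1619  0.0796]
top (404, 254) [ 0.4728 -0.2241  0.1017]
top (235, 215) [0.5598 0.1746 0.0882]
top (222, 165) [0.6799 0.2094 0.0909]
top (295, 175) [0.6806 0.0373 0.0013]
top (209, 236) [0.5087 0.2344 0.0873]
top (286, 249) [ 0.4887  0.0564 -0.0032]
```

View pics/crop.png

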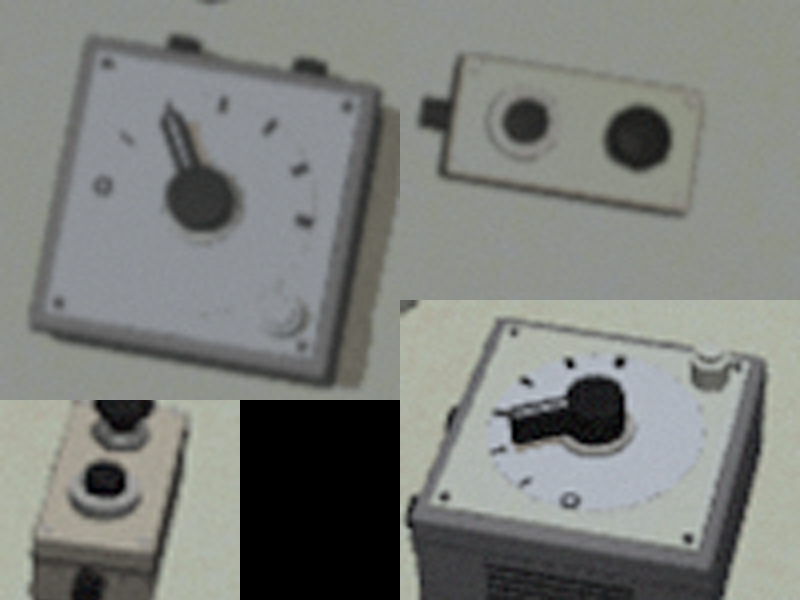

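The crop confirms the layout. The lever points over the second bar, so it is at step 2. The ring is at crop (103,186) and bar 6 at (304,221). On the grey station the left button with the collar is start (top px ~376,250) and the large plain head is stop (~404,254). Next I triangulate these and go for a look from close by.

```bash
python3 - <<'E'
from h import *
from cell import manip,cams,inverse_kinematics
t=dict(np.load('top0.npz'));s=dict(np.load('side0.npz'))
T=lambda x,y:(200+x/4-.4,155+y/4-.4)
S=lambda x,y:(240+(x-400)/4-.4,250+(y-300)/4-.4)
P={}
for n,a,b in [('ring',(103,186),(570,500)),('+x-y',(347,106),(514,332)),('+x+y',(108,64),(445,496)),('-x+y',(58,303),(688,538))]:
    P[n],e=tri(t,T(*a),s,S(*b));print(n,P[n].round(4),e.round(4))
p,e=tri(t,(375.9,249.6),s,(331.3,214.2));print('start',p.round(4),e.round(4))
C=(P['+x-y']+P['-x+y'])/2;print('C screws',C.round(4))
C2=unproj(t,*T(203.5,204),h=.092);print('C top',C2.round(4))
r=unproj(t,*T(103,186),h=.092);b6=unproj(t,*T(304,221),h=.092);d=r-b6
yaw=np.arctan2(d[1],d[0])-np.pi/2;print('yaw deg',np.degrees(yaw), (r-b6)[:2], np.linalg.norm(d))
m=unproj(t,404.1,253.6,h=.096);print('stop',m, 'start@.08',unproj(t,375.9,249.6,h=.08))
print(R.from_rotvec(manip.state()['tcp_rot']).as_matrix().round(3)); 
c=cams.capture('wrist');print(c['T_tool_cam'].round(3),c['intrinsics'].round(1))
def rot(a): 
    y=np.array([np.cos(a),np.sin(a),0]);x=np.array([0,0,-1.]);return R.from_matrix(np.c_[x,y,np.cross(x,y)]).as_rotvec()
for q in np.radians([20,40,60,80,100]):
    th=yaw+np.pi/2-q   # world direction of lever angle q
    pos=np.r_[C2[:2]+.044*np.array([np.cos(th),np.sin(th)]),.106]
    out=[]
    for k in range(4):
        j=inverse_kinematics(pos,rot(th+k*np.pi/2));out.append(None if j is None else np.round(j,2).tolist())
    print(np.degrees(q),pos.round(3),out)
E
```

```text
ring [0.5907 0.1976 0.0941] 0.002
+x-y [0.6416 0.0543 0.0928] 0.0027
+x+y [0.6646 0.1976 0.0926] 0.0028
-x+y [0.5205 0.2218 0.0931] 0.0021
start [ 0.4828 -0.162   0.0762] 0.0026
C screws [0.5811 0.138  0.093 ]
C top [0.5824 0.1381 0.092 ]
yaw deg -8.975132246263481 [0.01891328 0.11975014] 0.12123451542409497
stop [ 0.47417224 -0.22551352  0.096     ] start@.08 [ 0.48383206 -0.16159931  0.08      ]
[[-0.001  0.306 -0.952]
 [ 0.002 -0.952 -0.306]
 [-1.    -0.002 -0.   ]]
[[ 0.    -0.264  0.965 -0.146]
 [ 1.     0.     0.     0.001]
 [-0.     0.965  0.264 -0.067]
 [ 0.     0.     0.     1.   ]] [[343.8   0.  319.9]
 [  0.  343.8 239.6]
 [  0.    0.    1. ]]
20.0 [0.604 0.177 0.106] [[0.24, 0.29, 1.83, 0.0, 1.02, -0.82], [0.24, 0.29, 1.83, -0.0, 1.02, -2.39], [0.24, 0.29, 1.83, -0.0, 1.02, 2.32], [0.24, 0.29, 1.83, 0.0, 1.02, 0.75]]
40.0 [0.616 0.167 0.106] [[0.23, 0.3, 1.81, -0.0, 1.03, -0.49], [0.23, 0.3, 1.81, -0.0, 1.03, -2.06], None, [0.23, 0.3, 1.81, -0.0, 1.03, 1.08]]
59.99999999999999 [0.623 0.154 0.106] [[0.2, 0.31, 1.8, -0.0, 1.03, -0.16], [0.2, 0.31, 1.8, -0.0, 1.03, -1.73], None, [0.2, 0.31, 1.8, 0.0, 1.03, 1.41]]
80.0 [0.626 0.139 0.106] [[0.18, 0.31, 1.8, -0.0, 1.03, 0.16], [0.18, 0.31, 1.8, -0.0, 1.03, -1.41], None, [0.18, 0.31, 1.8, 0.0, 1.03, 1.73]]
100.0 [0.624 0.124 0.106] [[0.16, 0.3, 1.81, 0.0, 1.03, 0.49], [0.16, 0.3, 1.81, -0.0, 1.03, -1.08], None, [0.16, 0.3, 1.81, -0.0, 1.03, 2.06]]
```

Heights check out: plate 0.093, start top 0.076–0.080. The dial centre is ≈(0.582, 0.138) and the yaw ≈ −9°. Now I shut the fingers, hover, and look.

```bash
cat >> h.py <<'E'
C=np.array([.5818,.138]);YAW=np.radians(-8.97)
def rot(a):
    y=np.array([np.cos(a),np.sin(a),0]);x=np.array([0,0,-1.]);return R.from_matrix(np.c_[x,y,np.cross(x,y)]).as_rotvec()
def at(qd,r,z):
    th=YAW+np.pi/2-np.radians(qd)
    return np.r_[C+r*np.array([np.cos(th),np.sin(th)]),z],rot(th)
def wcam(c,st):
    Rt=R.from_rotvec(st['tcp_rot']).as_matrix();T=c['T_tool_cam']
    c['position']=np.asarray(st['tool_pos'])+Rt@T[:3,3];c['orientation']=Rt@T[:3,:3];return c
def look(manip,cams,f):
    st=manip.state();c=wcam(cams.capture('wrist'),st);cv2.imwrite(f'pics/{f}.png',c['image']);np.savez(f+'.npz',**c);return c
E
python3 - <<'E'
from h import *
from cell import manip,cams
p,_=at(20,.046,.30);
manip.set_gripper(0.0,force=20)
p,o=at(20,.046,.22);manip.move_pose(p,o)
s=manip.state();print(s['clock'],s['tool_pos'],s['gripper_width'],s['contact_force'])
c=look(manip,cams,'w1')
E
```

```text
4.6417 [0.6043644  0.17746183 0.22001569] 0.0004228619470477657 [ 0.48840296  0.18830118 -0.95301255]
```

View pics/w1.png

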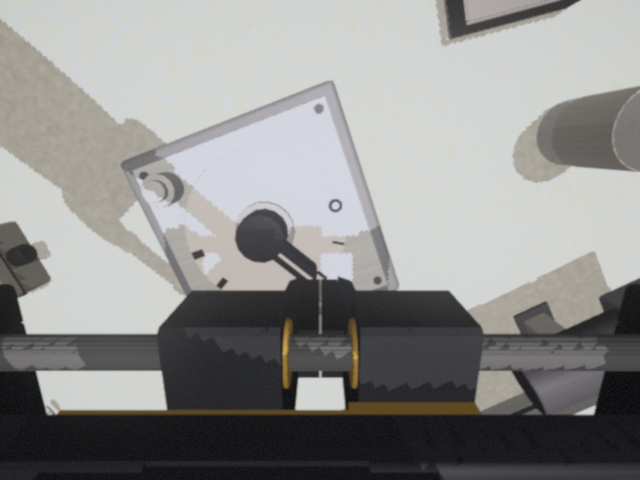

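The wrist view shows the hub at (262,235), the ring at (335,205), bar 1 at (338,242) and bars 6 and 5 at (198,254) and (222,283). The lever runs down-right toward (320,275). The shut fingertips are about 35 mm wide. The frame matches, so I descend behind the lever and push flush to just past the first half-click.

```bash
cat >> h.py <<'E'
def push(L,r=.046,off=.016,z=.104):
    th=YAW+np.pi/2-np.radians(L)
    return np.r_[C+r*np.array([np.cos(th),np.sin(th)])-off*np.array([np.sin(th),-np.cos(th)]),z],rot(th),np.array([np.sin(th),-np.cos(th),0])
def sweep(manip,Ls,r=.046,rate=.03):
    for L in Ls:
        p,o,t=push(L,r);manip.move_linear(p,rate=rate,rot=o)
        s=manip.state();f=np.array(s['contact_force'])
        print('L',L,'t%.2f'%s['clock'],'Ftan %.2f'%(f@t),f.round(2),np.round(np.array(s['tool_pos'])-p,4))
E
python3 - <<'E'
from h import *
from cell import manip,cams
c=dict(np.load('w1.npz'))
a,b=unproj(c,335,205,h=.092),unproj(c,198,254,h=.092);print('C wrist',((a+b)/2).round(4),'yaw',np.degrees(np.arctan2((a-b)[1],(a-b)[0]))-90,np.linalg.norm(a-b))
p,o,t=push(60,off=.034,z=.15);manip.move_linear(p,rate=.15,rot=o)
p,o,t=push(60,off=.034);manip.move_linear(p,rate=.08)
s=manip.state();print('down',s['clock'],np.round(s['contact_force'],2))
for off in (.022,.018):
    p,o,t=push(60,off=off);manip.move_linear(p,rate=.04)
    s=manip.state();print(off,s['clock'],np.round(s['contact_force'],2))
sweep(manip,[60,63,66,69,72,75,78,81,84])
E
```

```text
C wrist [0.5818 0.138  0.092 ] yaw -9.116414699749939 0.12111121275322762
down 6.2667 [ 0.12 -0.19  0.04]
0.022 6.7167 [0.24 0.06 0.18]
0.018 6.9667 [-0.12  1.58  0.1 ]
L 60 t7.22 Ftan -5.36 [-1.64  5.11  0.96] [-0.0002  0.0011  0.0001]
L 63 t7.47 Ftan -4.16 [-0.88  4.09  0.14] [0.0001 0.0005 0.0001]
L 66 t7.72 Ftan -1.62 [0.25 1.74 0.33] [ 0.0003 -0.0003  0.0001]
L 69 t7.97 Ftan 1.01 [-1.11 -1.27 -0.51] [-0.0001 -0.0008 -0.0002]
L 72 t8.22 Ftan 0.51 [ 0.01 -0.51 -0.15] [-0.0002 -0.0004 -0.0002]
L 75 t8.47 Ftan 0.00 [-0.27 -0.03 -0.01] [-0.0001 -0.0001 -0.0001]
L 78 t8.72 Ftan 0.15 [-0.47 -0.18  0.62] [-0.  0. -0.]
L 81 t8.97 Ftan -0.07 [-0.07  0.07  0.37] [-0.      0.0001  0.    ]
L 84 t9.22 Ftan -0.19 [ 1.73  0.1  -0.73] [-0.      0.0001 -0.    ]
```

The lever jumped at nominal L≈67–69, so the finger leads by about 6°. I continue with a stop on the next force rise and drop, capped at 108.

```bash
python3 - <<'E'
from h import *
from cell import manip,cams
pk=False
for L in np.arange(86,109,2.):
    p,o,t=push(L);manip.move_linear(p,rate=.03,rot=o)
    s=manip.state();F=-(np.array(s['contact_force'])@t);print(L,'%.2f %.2f'%(s['clock'],F))
    if F>3: pk=True
    if pk and F<0.7: break
manip.dwell(.4)
s=manip.state();print(np.round(s['contact_force'],2))
p,o,t=push(L-3,off=.022);manip.move_linear(p,rate=.05)
p[2]=.22;manip.move_linear(p,rate=.15)
c=cams.capture('side');w=look(manip,cams,'w2');t=cams.capture('top');np.savez('side2.npz',**c);np.savez('top2.npz',**t)
o=np.zeros((600,800,3),np.uint8)
o[:300,:400]=cv2.resize(c['image'][250:325,240:340],(400,300),interpolation=cv2.INTER_CUBIC)
o[:400,400:]=cv2.resize(t['image'][155:255,200:300],(400,400),interpolation=cv2.INTER_CUBIC)
o[300:600,:400]=cv2.resize(w['image'],(400,300))
cv2.imwrite('pics/c2.png',o);print(manip.state()['clock'])
E
```

```text
86.0 9.47 0.38
88.0 9.72 2.86
90.0 9.97 5.11
92.0 10.22 4.60
94.0 10.47 2.06
96.0 10.72 1.60
98.0 10.97 0.95
100.0 11.22 -0.87
[ 0.67 -0.75  0.01]
13.0083
```

View pics/c2.png

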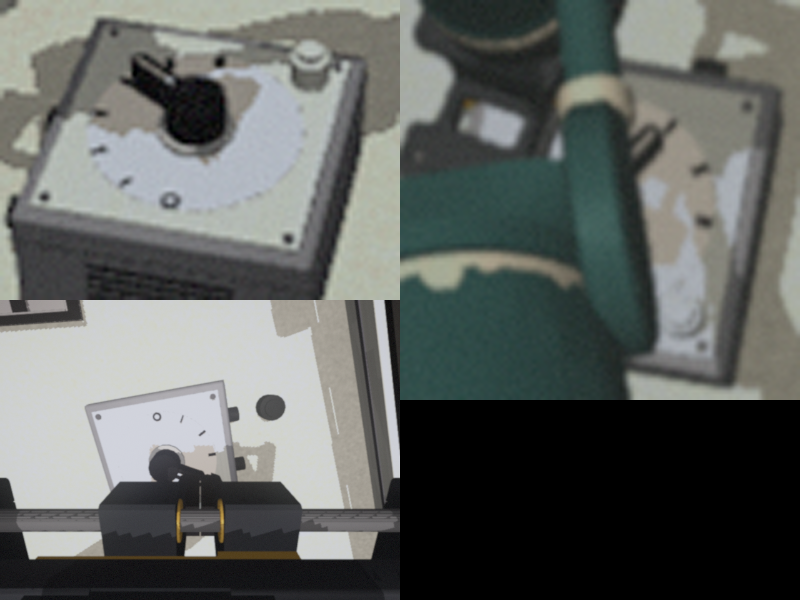

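Wrist panel: ring (157,416), bars 1–3 at (182,419), (202,433), (212,455), and the lever beyond bar 3. Top panel: the lever points at bar 4 (672,125), with bars 5 and 6 free at (700,170) and (705,221). The lever is at step 4 and the box is where it was. Now I go to the start button and look from close by.

```bash
python3 - <<'E'
from h import *
from cell import manip,cams
a=np.radians(-8.6);zt=np.array([np.sin(a),-np.cos(a)])
B=np.array([.4835,-.1617])
manip.move_pose(np.r_[B+.07*zt,.19],rot(a))
s=manip.state();print(s['clock'],s['tool_pos'],np.round(s['contact_force'],2))
c=look(manip,cams,'w3')
z=c['z_map'];v,u=np.mgrid[0:480,0:640]
K=c['intrinsics'];d=np.stack([(u-K[0,2])/K[0,0],(v-K[1,2])/K[1,1],np.ones_like(u)],-1)*z[...,None]
P=d@c['orientation'].T+c['position'];np.save('P3.npy',P)
r=np.hypot(P[...,0]-B[0],P[...,1]-B[1])
for lo in range(0,28,2):
    m=(r>=lo/1e3)&(r<(lo+2)/1e3)&(z>0);print(lo,m.sum(),np.percentile(P[m][:,2],[10,50,90]).round(4) if m.any() else '')
m=(r<.03)&(P[...,2]>.0755)&(P[...,2]<.085);print('cap',P[m].mean(0),np.ptp(P[m],axis=0),u[m].mean(),v[m].mean())
E
```

```text
14.525 [ 0.47366076 -0.23048062  0.1902048 ] [-0.56 -0.25  0.34]
0 25 [0.0783 0.0794 0.0804]
2 75 [0.0789 0.0797 0.0806]
4 128 [0.0789 0.0797 0.0806]
6 175 [0.0788 0.0796 0.0805]
8 232 [0.079  0.0797 0.0806]
10 270 [0.0786 0.0795 0.0805]
12 273 [0.07   0.0787 0.0799]
14 320 [0.0689 0.0698 0.0712]
16 407 [0.0687 0.0696 0.0705]
18 440 [0.0687 0.0696 0.0705]
20 357 [0.0678 0.0692 0.0703]
22 385 [0.0568 0.0578 0.0589]
24 543 [0.0568 0.0577 0.0586]
26 575 [0.0568 0.0577 0.0587]
cap [ 0.48304394 -0.16240661  0.07943035] [0.02719979 0.02724444 0.00632486] 318.31615120274915 142.8745704467354
```

View pics/w3.png

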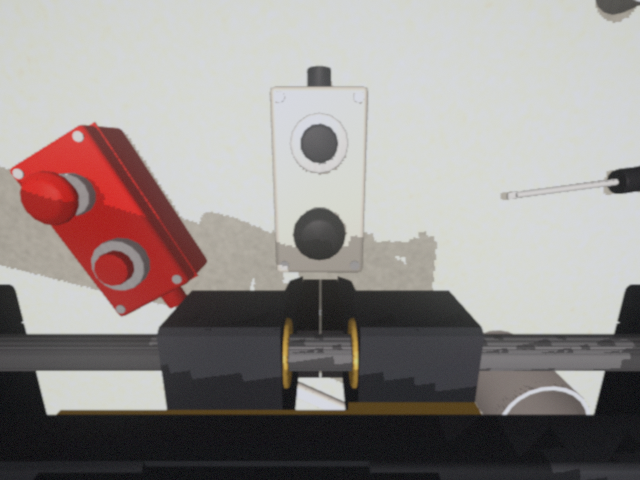

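The picture shows the grey station with the flat start cap in its collar at (319,143), the mushroom at (320,233), and the red box to the left. The cap top is at 0.0797 and the collar at 0.0697, which is below the pressed cap at 0.074, so shut fingers are fine.

```bash
python3 - <<'E'
from h import *
from cell import manip,cams
B=np.array([.483,-.1624])
mv=lambda z,r:manip.move_linear(np.r_[B,z],rate=r)
mv(.19,.15);mv(.09,.1)
f0=manip.state()['contact_force'][2]
for z in np.arange(.082,.0715,-.001):
    mv(z,.02);s=manip.state();F=s['contact_force'][2]-f0
    print('%.4f %.4f t%.2f F %.2f'%(z,s['tool_pos'][2],s['clock'],F))
    if F>9: break
manip.dwell(.3);print('held',manip.state()['contact_force'][2]-f0)
mv(.09,.05);mv(.22,.15)
manip.move_pose(np.array([.40,-.30,.26]),rot(np.radians(-8.6)))
s=manip.state();print(s['clock'],np.round(s['contact_force'],2))
t=cams.capture('top');c=cams.capture('side')
cv2.imwrite('pics/top4.png',t['image'])
o=np.zeros((600,800,3),np.uint8)
o[:300,:400]=cv2.resize(c['image'][250:325,240:340],(400,300),interpolation=cv2.INTER_CUBIC)
o[:400,400:]=cv2.resize(t['image'][155:255,200:300],(400,400),interpolation=cv2.INTER_CUBIC)
o[300:600,:400]=cv2.resize(c['image'][185:260,300:400],(400,300),interpolation=cv2.INTER_CUBIC)
o[400:600,400:]=cv2.resize(t['image'],(400,300))[30:230]
cv2.imwrite('pics/c4.png',o)
E
```

```text
0.0820 0.0818 t16.88 F -1.49
0.0810 0.0810 t17.13 F -0.23
0.0800 0.0802 t17.38 F -0.15
0.0790 0.0792 t17.63 F 1.00
0.0780 0.0781 t17.88 F 1.25
0.0770 0.0772 t18.13 F 1.81
0.0760 0.0761 t18.38 F 2.21
0.0750 0.0751 t18.63 F 3.11
0.0740 0.0744 t18.88 F 5.24
0.0730 0.0743 t19.13 F 12.43
held 11.950137924012001
21.6417 [-0.48  0.35 -0.77]
```

View pics/c4.png

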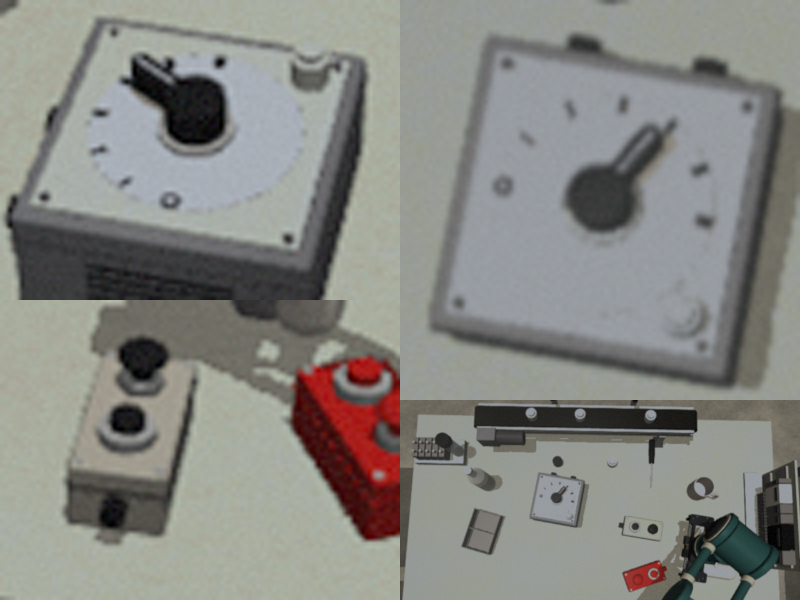

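The lever rests on bar 4: bars 1–3 and 5–6 are free, the start cap is out, the boxes have not moved, and the arm is clear. I'm handing in.

```bash
python3 -c "
from cell import order,manip
print(order.close_job(),manip.state()['clock'])"
```

```text
the job is handed in; nothing more can be done
the job is handed in; nothing more can be done
```

The job is handed in: the lever is at step 4 and the start button was pressed afterwards. No verdict was reported.

- **Lever:** It started at step 2. I pushed it with the shut fingertips through two clicks; the push force peaked at about 5 N and dropped away at each click. The last pictures show it resting on the fourth bar, with the controller where it stood. The clicks came about 6° earlier than my geometry predicted, so I stopped each push on the force drop.
- **Start button:** I pressed it to its stop. The fingers met a hard stop 5.4 mm below the measured cap top, at 12 N, and held there 0.3 s. The final side view shows the cap out again.
- **Other things:** The stop button, the red look-alike and the loose items were not touched. In the last picture they look to be in their original places; I checked this by eye only.
- **Finish:** The arm is clear of everything with contact force near zero. The last clock reading before handing in was 21.6 s of the 48 s allowed. No check failed.

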